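# Unhook a drained slide rack and set it in the staining dish

### The job

The rack of glass slides has drained on the drip stand. Take it by its blue grip, ease it up out of the deep twin hook until its bar is past the tips, without forcing it against the hook, then bring it away level, so that no slide slips out, and lower it gently into the open green dish until it stands flat on the dish floor, and only then let go. Leave the dish and everything else on the bench where they are.

Things in the scene. Friction and masses are not known exactly. Their poses are not given: they have to be found in the camera images.
- rack: Rigid stainless slide rack, nine slides stood in it (keep it within 10 degrees of level), 0.27 to 0.5 kg: tray 84 (x) x 110 (y) x 36 mm with an upright wire bail at y = +-52 mm, in the plane x = 0. Origin: centre of its underside, z up. At the start it hangs by the bail's bar in the hook, its axes about those of the stand, its underside 82 mm above the bench.
- rack_bar (a point): Middle of the bail's level round bar, 8 mm thick, along the rack's y, its centre 152 mm above the rack's underside. The tray's rim lies 116 mm below it.
- rack_grip (a point): Point to grasp: middle of the upright blue grip on the middle of the bar, 12 (x) x 30 (y) x 32 mm, to be pinched across x (12 mm). 172 mm above the rack's underside, 20 mm above the bar's centre.
- stand: Drip stand, screwed to the bench: base plate 215 (x) x 135 (y) mm with a drip tray on it, 24 mm high; rod 12 mm thick, 270 mm high, at x = +118 mm; from it a level arm along -x carries a twin steel hook. Origin: on the bench, vertically below the hook's seat, z up. +x points from hook to rod; the hook's open side and tips look to -x, where the rack comes away.
- hook_seat (a point): Where the bar's centre hangs at the start, 234 mm above the bench; axes as the stand. The hook swivels about this line (y) and is clamped by hand at a lean that is not measured: its slot points anywhere from 26 degrees towards -x to 26 degrees towards +x of vertical. Lifted straight up, the bar usually jams on a prong; it slides out freely only along the slot. Press on the hook at most 20 N.
- hook_boss (a point): Centre of the round boss that carries the hook, 20 mm thick, between the prongs, 24 mm below the seat. The two J prongs, 7 mm rod, stand at y = +-32 mm. Each forms a slot 11.2 mm wide; along the slot from the seat the tip (-x side) ends 57.5 mm and the back limb (+x side) 55.5 mm up. With the bar 63 mm above the seat it is over the tips at any lean; beyond 78 mm the tray meets the boss.
- dish: Open green plastic staining dish, loose, 0.75 kg, 102 (x) x 128 (y) x 60 mm outside, walls and floor 5 mm, inside 92 x 118 mm: 4 mm to spare on each side of the rack when their y axes are parallel (either way round). Origin: centre of its underside, z up; the seated rack's underside is 5 mm above it. The rack may press on the dish with at most 25 N.
- covered_dish: White staining dish of the same size with its lid on (82 mm high). Not to be moved. It and the green dish may be on either side. Origin: centre of underside.
- slide_box: Flat blue and white slide box, 87 x 142 x 32 mm. Bystander. Origin: centre of underside.
- reagent_bottle: Amber bottle, 70 mm across, 165 mm high. Bystander. Origin: centre of underside.
- stain_jar: Round glass jar with black cap, 60 mm across, 101 mm high. Bystander. Origin: centre of underside.
- tip_rack: Box of yellow pipette tips, 82 x 120 x 60 mm. Bystander. Origin: centre of underside.
- forceps_beaker: Glass beaker, 68 mm across, 85 mm high, with forceps and a stick reaching 125 mm. Bystander. Origin: centre of underside.
- coverslip_carton: Cardboard carton with a red band, 75 x 110 x 55 mm. Bystander. Origin: centre of underside.
Things that resemble listed ones, but are neither listed nor needed, are in the scene too. There is more than one size of the dish; the job needs the middle-sized.

How it is judged (in metres and radians):
On the way, in this order (a step that is already met when the one before it is completed fails the run):
1. the rack, held by the gripper, is free of the hook with its bar at least 50 mm above the seat (z of rack_bar in the frame of hook_seat above 0.05 m and contact force between rack and stand below 0.2 N and contact force between the fingers and rack above 1 N), for 0.1 s.
2. the rack stands on the floor of the green dish while the gripper still holds it (z of rack in the frame of dish below 0.009 m and horizontal distance between rack and dish below 0.01 m and contact force between rack and dish above 0.5 N and contact force between the fingers and rack above 1 N), for 0.1 s.
At the end, for the whole second after the job is handed in: The rack stands released, at rest and level (within 2 degrees) on the floor of the green dish: its underside less than 7.5 mm above the dish's underside, centred within 9 mm, sides parallel within 7 degrees, with the dish flat on the bench (z of rack in the frame of dish below 0.0075 m and horizontal distance between rack and dish below 0.009 m and angle between the y axis of rack and the y axis of dish, either way round below 0.12 rad and angle between rack's own z axis and vertical below 0.04 rad and angle between dish's own z axis and vertical below 0.03 rad and linear speed of rack below 0.02 m/s and height (world z) of dish below 0.01 m); the robot touches nothing.
It fails at once if the rack is forced against the hook or stand with more than 20 N (contact force between rack and stand above 20 N).
It fails at once if the rack is tipped by more than 10 degrees, so that slides would slip out (angle between rack's own z axis and vertical above 0.175 rad).
It fails at once if the rack is rammed or dropped into the dish: more than 25 N between them (contact force between rack and dish above 25 N).
It fails at once if the green dish is shifted by more than 15 mm (distance of dish from where it was at the start of the episode above 0.015 m).
It fails at once if another thing on the bench is shifted by more than 15 mm (distance of any of covered_dish, slide_box, reagent_bottle, stain_jar, tip_rack, forceps_beaker, coverslip_carton from where it was at the start of the episode above 0.015 m).
It also fails if it takes over 72 s, if anything falls off the work surface, if the arm or the gripper's body presses on something with over 40 N, if the wrist force passes 120 N, or if a joint passes its speed limit or range.

### The arm

A 6-joint arm with a two-finger parallel gripper is mounted at the origin on the work surface. World frame = base frame: x ahead of the robot, y to its left, z up, the work surface at z = 0. Lengths are in m, angles in degrees, forces in N, time in s.
With the tool pointing down it reaches from about 0.25 to 0.725 m from the base axis. Payload 9.7 kg.
Tool frame: the origin (TCP) lies at the very end of the fingers, on their centre line; the grasp point (between the pads) lies 19 mm behind it; y points along the fingers, x is the direction in which the jaws open and shut, and the axes are right-handed (so a half turn about y gives the same grasp; the last joint's range is limited). The gripper opens to 85 mm and grips with 20 to 120 N. Pads are 22 mm wide; open, the fingers measure 114 mm over their backs; the gripper's body (76 mm by 85 mm) begins 54 mm behind the grasp point. The pads swing forward as they close: fully open they stand 13 mm farther back than shut.
Start: joints at [76.203, 4.979, 10.078, 95.1, 0, 90], TCP at [0.131, 0.534, 0.231] pointing down, gripper open.
Joint ranges: [-179.16, 179.16], [-48.56, 103.87], [-65.8, 70.77], [-126.05, 130.52], [-82.76, 87.17], [-180, 180]. Speed limits (degrees/s): [127.2, 127.2, 147.25, 180, 180, 180].

### API

Orientations are given as [roll, pitch, yaw] about the fixed x, y, z axes, in that order (R = Rz(yaw) Ry(pitch) Rx(roll)).
In Python, from workcell import bot gives the robot as it stands.
- The arm moves only by the shell command python3 -m jog 'ROWS' [FORCE]. ROWS is JSON, a list of rows, each a list of 7 numbers: the closure, from 0 (fully open) to 1 (shut), then the shift along the world's x, y, z in units of 25 mm (1.0 is 25 mm), then the turn, a rotation vector about the world's x, y, z in units of 5 degrees (1.0 is 5 degrees). A call has 1 to 5 rows; each row is the pose to reach, as a shift and turn from the pose commanded when the call began; what a row does not reach only later rows make up. A row lasts 1/10 s, in which the tool goes at most 50 mm and 8.59 degrees, less where a joint would pass 70% of its speed; a pose out of reach is approached as far as the arm can. A call with a gripper value outside its range is refused whole. The fingers move at their own pace and stop on an object; FORCE is the grip in N (left out, the last holds). Time passes only in rows, so rows that repeat a pose let the fingers close. It gives the time, the measured TCP pose, the force and the opening at its end, in the units of the state.
- bot.get_obs(): the state, without advancing time (a new reading comes with each control period).
- bot.camera(name): name is "scene" or "top" or "wrist"; returns (picture, depth): 384x512x3 uint8, red, green, blue; 384x512 float32, m along the optical axis (not along the pixel's ray), 0 where there is no reading.
- bot.camera_model(name): a dict with "fx", "fy", "cx", "cy" (pixels), "rvec" (rotation vector, rad) and "tvec" (3), from world to camera coordinates, as OpenCV has them; the wrist camera has in their place "tool_from_camera" (4x4, takes a point from camera to tool coordinates, whose origin is the TCP and whose axes are the tool frame's). Camera axes: x right, y down, z forward; pixel columns grow to the right and rows downward; lengths in m; the calibration is good to about 2 mm. A picture is of the moment at which its call begins: read the wrist's pose just before it. camera_model takes no time and is no camera call.
- bot.job_done(): hands the job in, once; it reports no verdict.
Trained networks look in the newest picture that a camera, given by its name, has taken for a name from the list of things; names that differ only in an ending like _2 or _b are one class to them, and where a whole thing is asked for, a point or a joint stands for the part that bears it (a point fixed in the world has none). Each returns a list of dicts, best first, with "conf" (0 to 1); they miss things now and then, are a little off and sometimes report something else, mostly with a low value. They report only what shows in the picture. A call takes as long as a camera call. They do not tell look-alikes from the thing itself.
- bot.regions_of(camera, label): "pixels" (384x512 bool, what is visible of it) and "point" ([row, column] in pixels, amid what is visible of it).
The state is a dict: "time": time; "q": joint angles; "qd": joint speeds; "joint_efforts": joint torques, N m; "ee_pos": TCP position; "tcp_rot": TCP orientation; "wrist_force": force on the tool from outside, world axes, zero at the start; "torque": the same for the moment, N m; "opening": finger opening in m.
Only numpy, scipy, OpenCV 4.12 (cv2) and the standard library are available. Lean on these libraries where they do the work, as an engineer would, in place of code of your own. Each camera call takes 0.05 s, during which the arm holds its last target. There are 200 camera calls.

## Working session

There is one attempt and no reset: what is moved stays moved. The work goes in short steps, Python scripts to look and compute and a shell command to move; the robot and the scene stay as the last step left them, time stands still between calls to the robot, and variables do not carry over. Pictures are saved under pics/ and viewed, about 8 in all and at most 12, crops included, and the job is handed in when it is done.

```bash
mkdir -p pics; ls; cat > h.py <<'E'
import numpy as np, cv2
from workcell import bot
from scipy.spatial.transform import Rotation as R
def T_wc(name):
    m=bot.camera_model(name)
    if 'rvec' in m:
        r=cv2.Rodrigues(np.array(m['rvec'],float))[0]; t=np.array(m['tvec'],float).ravel()
        T=np.eye(4);T[:3,:3]=r.T;T[:3,3]=-r.T@t;return m,T
    o=bot.get_obs();T=np.eye(4);T[:3,:3]=R.from_euler('xyz',o['tcp_rot'],degrees=True).as_matrix();T[:3,3]=o['ee_pos']
    return m,T@np.array(m['tool_from_camera'])
def shot(name):
    m,T=T_wc(name); im,d=bot.camera(name)
    v,u=np.mgrid[:384,:512]
    P=np.stack([(u-m['cx'])/m['fx']*d,(v-m['cy'])/m['fy']*d,d],-1)@T[:3,:3].T+T[:3,3]
    P[d==0]=np.nan
    return im,P,m,T
def save(im,fn): cv2.imwrite(fn,cv2.cvtColor(im,cv2.COLOR_RGB2BGR))
def proj(m,T,p):
    c=(np.asarray(p)-T[:3,3])@T[:3,:3]
    return c[...,0]/c[...,2]*m['fx']+m['cx'],c[...,1]/c[...,2]*m['fy']+m['cy']
E
python3 - <<'E'
from h import *
print(bot.get_obs())
a=[]
for c in ('scene','top'):
    im,P,m,T=shot(c); a.append(im); np.savez('s_%s.npz'%c,im=im,P=P,T=T); print(c,T.round(3).tolist(),m['fx'])
    for n in ('rack','rack_grip','stand','dish','covered_dish'):
        for r in bot.regions_of(c,n)[:4]:
            q=P[r['pixels']]; print(c,n,round(r['conf'],2),np.round(r['point']),r['pixels'].sum(),np.nanmedian(q,0).round(3),np.nanpercentile(q,2,axis=0).round(3),np.nanpercentile(q,98,axis=0).round(3))
save(cv2.resize(a[0],(800,600)),'pics/1.png');save(cv2.resize(a[1],(800,600)),'pics/2.png')
E
```

```text
pics
{'time': 0.0, 'q': array([ 7.62011434e+01,  5.01214999e+00,  1.00339296e+01,  9.51003923e+01,
       -2.84496572e-04,  8.99995433e+01]), 'qd': array([ 0.02003291, -0.03414589,  0.07910279,  0.1066478 ,  0.07079386,
       -0.00965604]), 'joint_efforts': array([ 2.81024717e-03, -5.20389998e+01,  4.64803648e+01,  1.60668843e-02,
        1.78811970e-04, -7.78051970e-07]), 'ee_pos': array([0.13112746, 0.53389543, 0.23056831]), 'tcp_rot': array([-9.00002839e+01,  7.86126704e-02,  7.62016001e+01]), 'wrist_force': array([-0.80903612, -0.09881776, -0.29275292]), 'torque': array([-0.02636474,  0.00311819,  0.02736245]), 'opening': 0.08529765821482485}
scene [[0.873, 0.289, -0.392, 1.044], [0.487, -0.536, 0.69, -1.003], [-0.011, -0.793, -0.609, 1.052], [0.0, 0.0, 0.0, 1.0]] 478.2155594838045
scene rack 0.77 [210. 277.] 1190 [0.567 0.029 0.108] [ 0.466 -0.021  0.   ] [0.609 0.189 0.265]
scene rack_grip 0.56 [213. 275.] 1090 [0.567 0.027 0.108] [ 0.469 -0.021  0.01 ] [0.609 0.192 0.266]
scene rack_grip 0.47 [239. 291.] 2646 [0.619 0.029 0.015] [ 0.496 -0.032 -0.001] [0.7   0.286 0.259]
scen
[... 780 characters left out ...]
021  0.078] [0.61  0.086 0.277]
top rack_grip 0.7 [168. 252.] 629 [0.561 0.034 0.092] [ 0.526 -0.021  0.076] [0.606 0.087 0.275]
top stand 0.65 [158. 253.] 1128 [0.637 0.033 0.015] [ 0.49  -0.032  0.001] [0.703 0.1   0.232]
top dish 0.88 [200. 198.] 950 [0.454 0.254 0.008] [ 0.39   0.181 -0.002] [0.509 0.316 0.064]
top dish 0.7 [252. 166.] 1654 [0.245 0.368 0.01 ] [0.163 0.268 0.   ] [0.325 0.451 0.082]
top dish 0.66 [217. 244.] 413 [0.386 0.055 0.005] [ 0.342  0.006 -0.003] [0.428 0.1   0.047]
top dish 0.43 [171. 250.] 560 [0.561 0.03  0.09 ] [ 0.526 -0.021  0.079] [0.606 0.086 0.271]
top covered_dish 0.66 [207. 334.] 1005 [ 0.428 -0.302  0.069] [ 0.365 -0.377  0.002] [ 0.495 -0.234  0.084]
```

View pics/1.png

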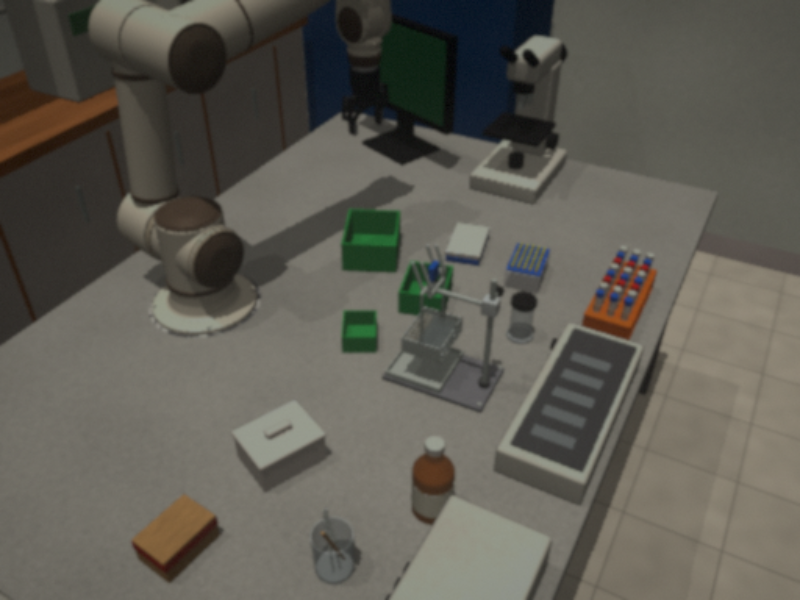

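View pics/2.png

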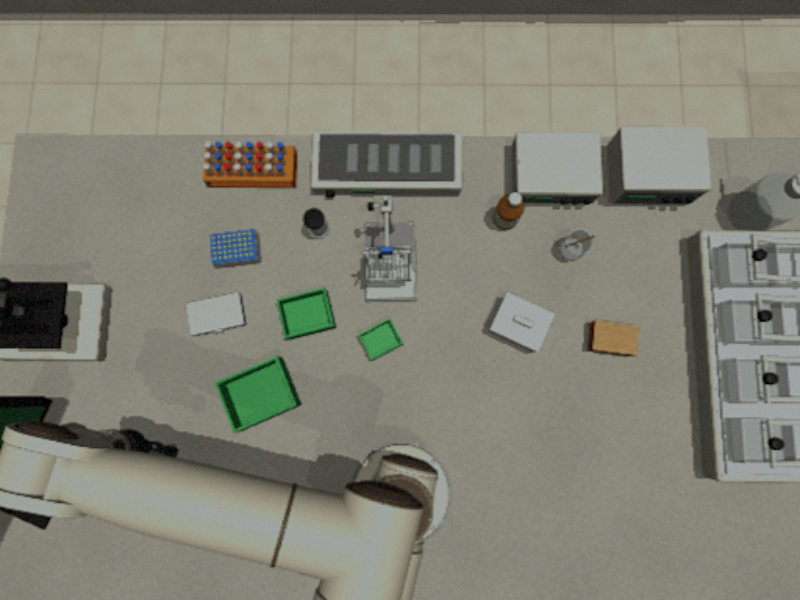

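```bash
python3 - <<'E'
from h import *
m=bot.camera_model('wrist');print({k:np.round(v,3).tolist() for k,v in m.items()})
z=np.load('s_top.npz');P=z['P'];im=z['im']
# dish: green mid, by regions hull of rim points
hsv=cv2.cvtColor(im,cv2.COLOR_RGB2HSV)
g=(hsv[...,0]>45)&(hsv[...,0]<80)&(hsv[...,1]>100)
def fit(mask,lo,hi,zmin,zmax):
    q=P[mask];k=(q[:,0]>lo[0])&(q[:,0]<hi[0])&(q[:,1]>lo[1])&(q[:,1]<hi[1])&(q[:,2]>zmin)&(q[:,2]<zmax);q=q[k]
    r=cv2.minAreaRect(q[:,:2].astype(np.float32));print(len(q),r,q[:,2].max());
fit(g,(.38,.17),(.52,.33),-.02,.08)
fit(g,(.38,.17),(.52,.33),.045,.08)
a=np.ones(g.shape,bool)
fit(a,(.47,-.05),(.72,.12),.012,.03)
fit(a,(.47,-.05),(.72,.12),.2,.3)
q=P[(P[...,2]>.2)&(P[...,0]>.5)&(P[...,0]<.65)&(P[...,1]>-.05)&(P[...,1]<.1)];print(q[np.argsort(q[:,0])][::2].round(3).tolist())
E
```

```text
{'fx': 266.082, 'fy': 266.082, 'cx': 255.669, 'cy': 193.243, 'tool_from_camera': [[1.0, -0.0, -0.0, 0.001], [0.0, -0.296, 0.955, -0.143], [-0.0, -0.955, -0.296, 0.074], [0.0, 0.0, 0.0, 1.0]]}
865 ((0.44718360900878906, 0.2547253370285034), (0.10176755487918854, 0.14101442694664001), 14.658306121826172) 0.06690084431469989
179 ((0.4489363431930542, 0.24882610142230988), (0.10100076347589493, 0.12843485176563263), 15.108166694641113) 0.06690084431469989
605 ((0.5972434878349304, 0.03403830900788307), (0.2189231514930725, 0.1331465244293213), 1.2912284135818481) 0.029977726739943256
311 ((0.6163881421089172, 0.03402697294950485), (0.16043436527252197, 0.10871461778879166), 0.4617244303226471) 0.29432671496988005
[[0.536, 0.068, 0.284], [0.536, 0.065, 0.281], [0.539, 0.065, 0.287], [0.54, 0.003, 0.283], [0.546, -0.0, 0.273], [0.548, 0.067, 0.262], [0.552, 0.065, 0.289], [0.555, 0.065, 0.294], [0.555, 0.0, 0.249], [0.556, 0.037, 0.215], [0.556, -0.0, 0.29], [0.556, 0.041, 0.212], [0.557, 0.003, 0.285], [0.558, 0.044, 0.22], [0.559, 0.026, 0.219], [0.559, 0.03, 0.218], [0.559, 0.052, 0.216
[... 1195 characters left out ...]
.035, 0.267], [0.569, -0.01, 0.238], [0.569, -0.006, 0.236], [0.57, 0.051, 0.233], [0.571, 0.004, 0.259], [0.575, 0.065, 0.24], [0.577, 0.012, 0.221], [0.577, 0.019, 0.219], [0.585, 0.034, 0.216], [0.588, 0.034, 0.218], [0.589, 0.038, 0.215], [0.594, 0.031, 0.213], [0.596, 0.034, 0.216], [0.598, 0.031, 0.209], [0.6, 0.034, 0.216], [0.604, 0.038, 0.216], [0.605, 0.031, 0.214], [0.608, 0.038, 0.213], [0.611, 0.038, 0.218], [0.612, 0.031, 0.215], [0.616, 0.038, 0.212], [0.619, 0.034, 0.217], [0.621, 0.031, 0.208], [0.622, 0.035, 0.218], [0.629, 0.035, 0.209], [0.631, 0.039, 0.214], [0.635, 0.035, 0.214], [0.638, 0.039, 0.214], [0.642, 0.035, 0.214], [0.647, 0.035, 0.211], [0.649, 0.039, 0.215]]
```

```bash
python3 -m jog '[[0,1,-1.5,2,0,0,-1.6],[0,2,-3,4,0,0,-3.2],[0,3,-4,5,0,0,-4.8],[0,3.5,-5,5,0,0,-6.4],[0,4,-6,5,0,0,-8]]'
python3 -m jog '[[0,1.4,-1.1,0,0,0,-1.4],[0,2.8,-2.2,0,0,0,-2.8],[0,4.2,-3.3,0,0,0,-4.2],[0,5.6,-4.4,0,0,0,-5.6],[0,7,-5.5,0,0,0,-7.2]]'
```

```text
time: 1.1
ee_pos: [0.2324, 0.3825, 0.3592]
tcp_rot: [-89.9, -0.2, 35.8]
wrist_force: [0.0, 0.5, -0.6]
opening: 0.0852
time: 1.6
ee_pos: [0.4073, 0.2452, 0.3566]
tcp_rot: [-90.0, -0.0, -0.1]
wrist_force: [0.4, 1.6, 0.1]
opening: 0.0853
```

```bash
python3 -m jog '[[0,1.3,-1.2,0,-1.6,0,0],[0,2.6,-2.4,0,-3.2,0,0],[0,3.9,-3.6,0,-4.8,0,0],[0,5.2,-4.8,-0.5,-6.4,0,0],[0,6.4,-6.1,-1,-8.2,0,0]]'
python3 -m jog '[[0,0,0,0,0,0,0],[0,0,0,0,0,0,0]]'
python3 - <<'E'
from h import *
im,P,m,T=shot('wrist');np.savez('w1.npz',im=im,P=P,T=T);print(T.round(3))
save(cv2.resize(im,(800,600),interpolation=cv2.INTER_CUBIC),'pics/3.png')
q=P.reshape(-1,3)
for y0 in (.066,.002):
    k=(abs(q[:,1]-y0)<.008)&(q[:,2]>.19)&(q[:,2]<.31)&(q[:,0]>.5)&(q[:,0]<.63)
    s=q[k];print(y0,len(s))
    for zz in np.arange(.19,.31,.01):
        t=s[(s[:,2]>=zz)&(s[:,2]<zz+.01)];
        if len(t):print(zz.round(3),np.percentile(t[:,0],[0,10,50,90,100]).round(4),len(t))
E
```

```text
time: 2.1
ee_pos: [0.5679, 0.0933, 0.3317]
tcp_rot: [-130.9, 0.0, 0.2]
wrist_force: [-0.5, 0.6, -1.0]
opening: 0.0858
time: 2.3
ee_pos: [0.5663, 0.0943, 0.3297]
tcp_rot: [-130.6, 0.3, 0.1]
wrist_force: [-0.8, 0.5, 0.2]
opening: 0.0852
[[ 1.     0.005 -0.001  0.568]
 [ 0.002 -0.533 -0.846  0.245]
 [-0.005  0.846 -0.533  0.389]
 [ 0.     0.     0.     1.   ]]
0.066 1324
0.2 [0.5579 0.5579 0.5589 0.5646 0.5684] 5
0.21 [0.5579 0.5589 0.5738 0.5757 0.5759] 46
0.22 [0.5562 0.5588 0.5701 0.5728 0.5739] 60
0.23 [0.5503 0.5547 0.5641 0.5735 0.5762] 261
0.24 [0.5465 0.5498 0.5659 0.5735 0.5761] 173
0.25 [0.5424 0.546  0.5627 0.5693 0.5718] 184
0.26 [0.539  0.5423 0.5482 0.5653 0.5676] 201
0.27 [0.5351 0.5383 0.5546 0.5615 0.5645] 213
0.28 [0.5336 0.5362 0.5539 0.5579 0.56  ] 181
0.002 562
0.21 [0.5774 0.5774 0.5774 0.5775 0.5775] 3
0.22 [0.573  0.5731 0.5742 0.576  0.5764] 24
0.23 [0.573  0.573  0.5757 0.5783 0.5784] 44
0.24 [0.5552 0.5572 0.574  0.5762 0.5772] 45
0.25 [0.5453 0.5473 0.5515 0.5729 0.574 ] 51
0.26 [0.5407 0.5439 0.5505 0.5678 0.5699] 138
0.27 [0.5365 0.5401 0.5469 0.5639 0.5659] 143
0.28 [0.5367 0.5387 0.5563 0.5602 0.5621] 114
```

View pics/3.png

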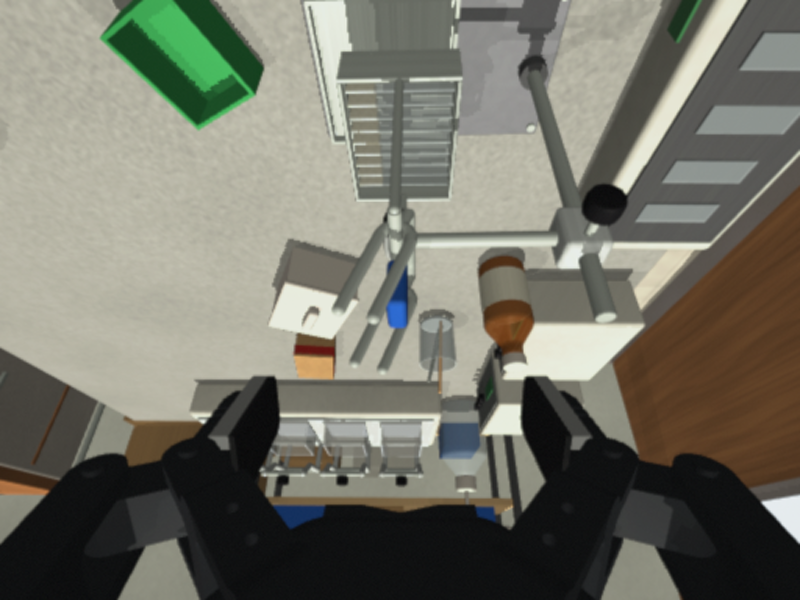

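```bash
python3 - <<'E'
from h import *
z=np.load('w1.npz');P=z['P'];im=z['im'];q=P.reshape(-1,3)
for y0 in (.066,.002):
  s=q[(abs(q[:,1]-y0)<.008)&(q[:,0]>.5)&(q[:,0]<.63)]
  for lo,hi,pc in ((.245 if y0<.05 else .235,.279,3),(.245,.285,97)):
    zs=np.arange(lo,hi,.004);xs=[np.percentile(s[abs(s[:,2]-a)<.002][:,0],pc) for a in zs]
    c=np.polyfit(zs,xs,1);print(y0,pc,np.degrees(np.arctan(c[0])).round(1),'x at .234',np.polyval(c,.234).round(4),'res',np.std(np.polyval(c,zs)-xs).round(4))
hsv=cv2.cvtColor(im,cv2.COLOR_RGB2HSV)
b=(hsv[...,0]>105)&(hsv[...,0]<130)&(hsv[...,1]>150)&(abs(P[...,0]-.566)<.03)&(abs(P[...,1]-.034)<.03)&(P[...,2]>.23)
g=P[b];print(b.sum(),np.percentile(g,[2,50,98],axis=0).round(4))
bar=q[(abs(q[:,2]-.237)<.006)&(abs(q[:,0]-.566)<.01)&(((q[:,1]>.07)&(q[:,1]<.085))|((q[:,1]>-.018)&(q[:,1]<-.005))|((q[:,1]>.048)&(q[:,1]<.058)))]
for a,c in ((.07,.085),(.048,.058),(-.018,-.005)):
  t=bar[(bar[:,1]>a)&(bar[:,1]<c)];print(len(t),np.median(t,0).round(4) if len(t) else '')
E
```

```text
0.066 3 -21.6 x at .234 0.5532 res 0.0002
0.066 97 -21.2 x at .234 0.5784 res 0.0002
0.002 3 -29.8 x at .234 0.5615 res 0.0016
0.002 97 -22.1 x at .234 0.5812 res 0.0002
303 [[0.5608 0.0259 0.2485]
 [0.5669 0.0469 0.2672]
 [0.5713 0.0525 0.2685]]
222 [0.5667 0.0727 0.237 ]
33 [0.5622 0.0517 0.2384]
0
```

```bash
python3 -m jog '[[0,0,-0.4,0.4,1.6,0,0],[0,0,-0.9,0.4,3.2,0,0],[0,0,-1.4,0.4,4.8,0,0],[0,0,-1.9,0.4,6.4,0,0.2],[0,0,-2.36,0.4,8.12,0,0.3]]'
python3 -m jog '[[0,0,0,0,0,0,0],[0,0,0,0,0,0,0]]'
python3 - <<'E'
from h import *
im,P,m,T=shot('wrist');np.savez('w2.npz',im=im,P=P,T=T);o=bot.get_obs();print(o['ee_pos'],o['tcp_rot'])
save(cv2.resize(im,(800,600),interpolation=cv2.INTER_CUBIC),'pics/4.png')
hsv=cv2.cvtColor(im,cv2.COLOR_RGB2HSV)
b=(hsv[...,0]>105)&(hsv[...,0]<130)&(hsv[...,1]>130)&(abs(P[...,0]-.566)<.03)&(abs(P[...,1]-.034)<.03)&(P[...,2]>.24)
g=P[b];print(b.sum(),np.percentile(g,[1,50,99],axis=0).round(4));t=g[g[:,2]>.265]
print(cv2.minAreaRect(t[:,:2].astype(np.float32)),len(t))
q=P.reshape(-1,3)
for a in np.arange(-.02,.09,.008):
  t=q[(abs(q[:,1]-a)<.004)&(q[:,2]>.228)&(q[:,2]<.243)&(abs(q[:,0]-.566)<.007)]
  if len(t)>10:print(a.round(3),len(t),np.percentile(t[:,0],[3,50,97]).round(4),t[:,2].max().round(4))
# dish
gm=(hsv[...,0]>45)&(hsv[...,0]<80)&(hsv[...,1]>100);print(gm.sum())
E
```

```text
time: 2.85
ee_pos: [0.5653, 0.0358, 0.3461]
tcp_rot: [-89.6, -1.1, 1.7]
wrist_force: [0.1, 0.2, -0.2]
opening: 0.0857
time: 3.05
ee_pos: [0.5654, 0.0344, 0.3441]
tcp_rot: [-90.0, -0.8, 1.5]
wrist_force: [0.6, 0.2, -0.9]
opening: 0.0855
[0.56555109 0.03535568 0.34324276] [-90.07046302  -0.68511959   1.56721593]
445 [[0.5602 0.0244 0.2432]
 [0.5656 0.0406 0.2673]
 [0.5709 0.0518 0.2689]]
((0.5654542446136475, 0.037884633988142014), (0.010477581061422825, 0.02778787724673748), 1.538894772529602) 374
-0.012 21 [0.5668 0.5698 0.5709] 0.2387
0.004 87 [0.5592 0.5652 0.5724] 0.2421
0.012 21 [0.5615 0.5672 0.5718] 0.2387
0.052 51 [0.561  0.5653 0.5696] 0.2429
0.06 34 [0.5623 0.5661 0.5689] 0.2389
0.068 51 [0.5591 0.563  0.5706] 0.2386
0.076 84 [0.5609 0.5647 0.5705] 0.2429
0.084 75 [0.5608 0.5645 0.5683] 0.2383
7617
```

View pics/4.png

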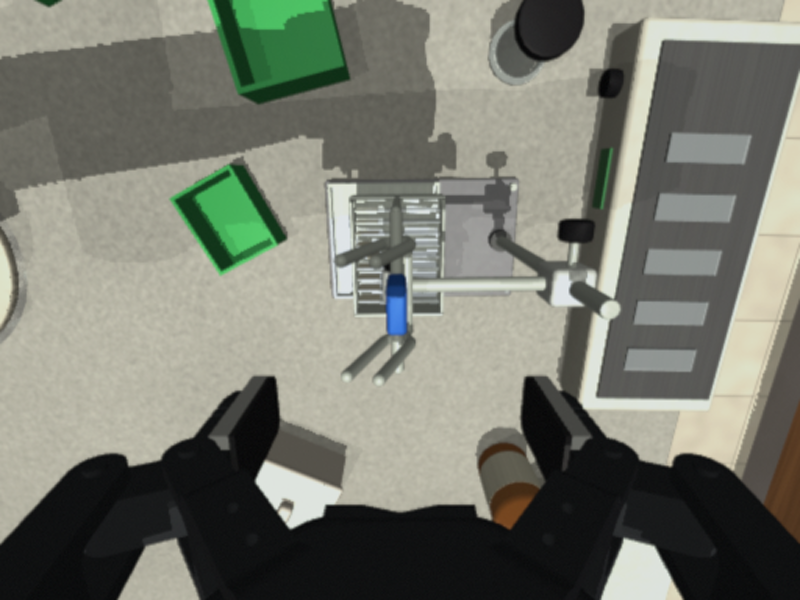

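```bash
python3 -m jog '[[0.2,0,0.05,-1,0,0,0],[0.3,0,0.05,-2,0,0,0],[0.4,0,0.05,-3,0,0,0],[0.4,0,0.05,-3.8,0,0,0],[0.4,0,0.05,-4.2,0,0,0]]'
python3 -m jog '[[0.4,0,0,0,0,0,0],[0.4,0,0,0,0,0,0],[0.4,0,0,0,0,0,0]]'; python3 -c "
from h import *
print(bot.get_obs())"
```

```text
time: 3.6
ee_pos: [0.5655, 0.0382, 0.2347]
tcp_rot: [-90.1, -0.4, 1.7]
wrist_force: [-0.3, 0.1, 0.4]
opening: 0.0512
time: 3.9
ee_pos: [0.5666, 0.0368, 0.2377]
tcp_rot: [-90.0, -0.6, 1.6]
wrist_force: [0.9, 0.2, 0.4]
opening: 0.0511
{'time': 3.9, 'q': array([ 3.73787914e+00,  6.96677912e+00,  1.29470165e+01,  9.53643181e+01,
       -5.01854021e-02,  9.21278346e+01]), 'qd': array([-0.38016701,  0.19387644, -0.17104559, -0.26562673,  0.05161432,
       -0.03166369]), 'joint_efforts': array([ 2.41800109e-01, -5.37557387e+01,  4.59912229e+01, -1.01326187e-01,
       -1.72714070e-03,  4.62068740e-03]), 'ee_pos': array([0.56659433, 0.03676601, 0.2376781 ]), 'tcp_rot': array([-90.02728134,  -0.61735792,   1.60992178]), 'wrist_force': array([0.88517413, 0.19339207, 0.39789363]), 'torque': array([ 0.00985621, -0.00507523,  0.04283915]), 'opening': 0.05109981111771372}
```

```bash
python3 -m jog '[[0.7,-0.02,0,0,0,0.12,0],[0.8,-0.02,0,0,0,0.12,0],[0.85,-0.02,0,0,0,0.12,0],[0.9,-0.02,0,0,0,0.12,0],[0.95,-0.02,0,0,0,0.12,0]]' 60
python3 -m jog '[[1,0,0,0,0,0,0],[1,0,0,0,0,0,0],[1,0,0,0,0,0,0],[1,0,0,0,0,0,0]]'; python3 -c "
from h import *
for i in range(3):
  bot.camera('scene');o=bot.get_obs();print(o['wrist_force'],o['torque'],o['opening'],o['ee_pos'],o['tcp_rot'])"
```

```text
time: 4.4
ee_pos: [0.5653, 0.0363, 0.2365]
tcp_rot: [-90.0, 0.1, 1.6]
wrist_force: [-5.8, -0.3, 3.8]
opening: 0.0117
time: 4.8
ee_pos: [0.5653, 0.0363, 0.2365]
tcp_rot: [-90.0, 0.1, 1.6]
wrist_force: [-5.9, 0.4, 3.2]
opening: 0.0111
[-5.55000941 -0.93300992  3.79584064] [-0.07523939  1.193639    0.08419245] 0.011476381923852353 [0.56530934 0.03629802 0.23650908] [-90.00990143   0.1113947    1.57779057]
[-5.02612165  0.10100015  4.06757326] [-0.09232904  1.12133238  0.00356785] 0.011073904010864305 [0.56528678 0.03629832 0.23651162] [-90.00747015   0.11249468   1.57647946]
[-5.38389859 -0.7344948   3.58638101] [-0.01440052  1.17029031  0.08735653] 0.011126921547446354 [0.56531619 0.03630529 0.23650625] [-90.0053191    0.11082004   1.57613527]
```

```bash
cat > f.py <<'E'
from h import *
o=bot.get_obs();f=o['wrist_force'];print('t',round(o['time'],2),'F',f.round(2),'tau',o['torque'].round(2),'p',o['ee_pos'].round(4),o['tcp_rot'].round(1),'open',round(o['opening'],4),'normal',round(f[0]*.93+f[2]*.367,2),'along',round(-f[0]*.367+f[2]*.93,2))
E
python3 -m jog '[[1,-0.03,0,0.05,0,0,0],[1,-0.05,0,0.08,0,0,0],[1,-0.05,0,0.08,0,0,0]]' >/dev/null; python3 f.py
python3 -m jog '[[1,-0.02,0,0.04,0,0,0],[1,-0.03,0,0.08,0,0,0],[1,-0.03,0,0.08,0,0,0]]' >/dev/null; python3 f.py
```

```text
t 5.25 F [ 0.33  0.74 -4.37] tau [-0.02 -0.06  0.03] p [0.5646 0.0364 0.2379] [-90.    0.1   1.6] open 0.0114 normal -1.3 along -4.18
t 5.55 F [ 1.05 -0.08 -2.67] tau [ 0.02 -0.07 -0.07] p [0.5637 0.0364 0.2404] [-90.    0.1   1.6] open 0.0111 normal 0.0 along -2.87
```

```bash
python3 -m jog '[[1,-0.02,0,0.05,0,0,0],[1,-0.04,0,0.1,0,0,0],[1,-0.06,0,0.15,0,0,0],[1,-0.08,0,0.2,0,0,0],[1,-0.08,0,0.2,0,0,0]]' >/dev/null; python3 f.py
python3 -m jog '[[1,-0.02,0,0.05,0,0,0],[1,-0.04,0,0.1,0,0,0],[1,-0.06,0,0.15,0,0,0],[1,-0.08,0,0.2,0,0,0],[1,-0.08,0,0.2,0,0,0]]' >/dev/null; python3 f.py
```

```text
t 6.05 F [ 0.22  0.36 -3.87] tau [-0.02 -0.02 -0.01] p [0.5617 0.0364 0.2456] [-90.    0.1   1.6] open 0.0114 normal -1.21 along -3.68
t 6.55 F [ 0.16 -0.88 -3.46] tau [-0.03 -0.01  0.05] p [0.5597 0.0364 0.2506] [-90.    0.1   1.6] open 0.0111 normal -1.12 along -3.28
```

```bash
python3 -m jog '[[1,-0.02,0,0.05,0,0,0],[1,-0.04,0,0.1,0,0,0],[1,-0.06,0,0.15,0,0,0],[1,-0.08,0,0.2,0,0,0],[1,-0.1,0,0.25,0,0,0]]' >/dev/null; python3 f.py
python3 -m jog '[[1,-0.02,0,0.05,0,0,0],[1,-0.04,0,0.1,0,0,0],[1,-0.06,0,0.15,0,0,0],[1,-0.08,0,0.2,0,0,0],[1,-0.1,0,0.25,0,0,0]]' >/dev/null; python3 f.py
```

```text
t 7.05 F [-0.71 -0.13 -3.29] tau [-0.06  0.   -0.02] p [0.5571 0.0364 0.2566] [-90.    0.1   1.6] open 0.0111 normal -1.87 along -2.8
t 7.55 F [ 0.63 -0.25 -2.78] tau [-0.02 -0.02 -0.04] p [0.5546 0.0364 0.2629] [-90.    0.1   1.6] open 0.0114 normal -0.43 along -2.82
```

```bash
python3 -m jog '[[1,-0.02,0,0.05,0,0,0],[1,-0.04,0,0.1,0,0,0],[1,-0.06,0,0.15,0,0,0],[1,-0.08,0,0.2,0,0,0],[1,-0.1,0,0.25,0,0,0]]' >/dev/null; python3 f.py
python3 -m jog '[[1,-0.02,0,0.05,0,0,0],[1,-0.04,0,0.1,0,0,0],[1,-0.06,0,0.15,0,0,0],[1,-0.08,0,0.2,0,0,0],[1,-0.1,0,0.25,0,0,0]]' >/dev/null; python3 f.py
```

```text
t 8.05 F [-0.4   0.66 -3.17] tau [-0.   -0.1   0.03] p [0.5521 0.0364 0.2691] [-90.    0.1   1.6] open 0.0113 normal -1.53 along -2.8
t 8.55 F [-0.07 -0.33 -2.91] tau [ 0.04 -0.03  0.04] p [0.5496 0.0364 0.2754] [-90.    0.1   1.6] open 0.0108 normal -1.13 along -2.68
```

```bash
python3 -m jog '[[1,-0.02,0,0.05,0,0,0],[1,-0.04,0,0.1,0,0,0],[1,-0.06,0,0.15,0,0,0],[1,-0.08,0,0.2,0,0,0],[1,-0.1,0,0.25,0,0,0]]' >/dev/null; python3 f.py
python3 -m jog '[[1,-0.03,0,0.08,0,0,0],[1,-0.06,0,0.15,0,0,0],[1,-0.09,0,0.23,0,0,0],[1,-0.12,0,0.3,0,0,0],[1,-0.15,0,0.38,0,0,0]]' >/dev/null; python3 f.py
python3 -m jog '[[1,-0.03,0,0.08,0,0,0],[1,-0.06,0,0.15,0,0,0],[1,-0.09,0,0.23,0,0,0],[1,-0.12,0,0.3,0,0,0],[1,-0.15,0,0.38,0,0,0]]' >/dev/null; python3 f.py
python3 -m jog '[[1,-0.03,0,0.05,0,0,0],[1,-0.06,0,0.12,0,0,0],[1,-0.06,0,0.12,0,0,0],[1,-0.06,0,0.12,0,0,0]]' >/dev/null; python3 f.py
python3 - <<'E'
from h import *
im,P,m,T=shot('wrist');save(cv2.resize(im,(800,600),interpolation=cv2.INTER_CUBIC),'pics/5.png');np.savez('w3.npz',im=im,P=P,T=T)
im,P,m,T=shot('scene');np.savez('s3.npz',im=im,P=P,T=T)
E
```

```text
t 9.05 F [ 0.66  0.27 -4.64] tau [ 0.01 -0.   -0.01] p [0.5471 0.0364 0.2817] [-90.    0.1   1.6] open 0.0115 normal -1.09 along -4.56
t 9.55 F [ 0.8  -1.11 -2.71] tau [ 0.01 -0.03  0.07] p [0.5434 0.0364 0.2912] [-90.    0.1   1.6] open 0.0115 normal -0.25 along -2.81
t 10.05 F [ 0.47 -0.13 -2.95] tau [ 0.02 -0.01  0.08] p [0.5396 0.0364 0.3007] [-90.    0.1   1.6] open 0.0111 normal -0.64 along -2.91
t 10.45 F [ 0.07  0.72 -3.43] tau [ 0.01 -0.03  0.02] p [0.5382 0.0364 0.3035] [-90.    0.1   1.6] open 0.011 normal -1.19 along -3.22
```

View pics/5.png

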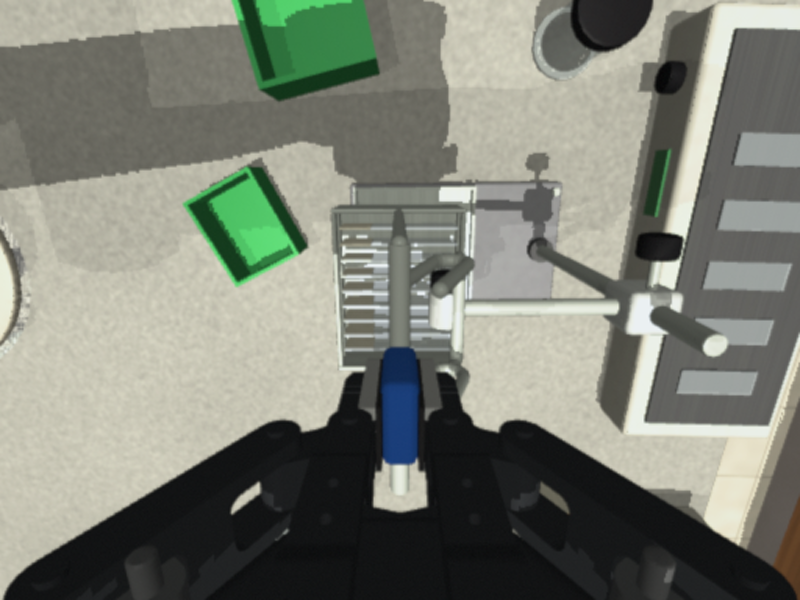

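```bash
python3 -m jog '[[1,-0.2,0,0,0,0,0],[1,-0.6,0,0,0,0,0],[1,-1.1,0,0,0,0,0],[1,-1.6,0,0,0,0,0],[1,-2.1,0,0,0,0,0]]' >/dev/null; python3 f.py
python3 -m jog '[[1,-0.5,0,0,0,0,0],[1,-1.0,0,0,0,0,0],[1,-1.5,0,0,0,0,0],[1,-2,0,0,0,0,0],[1,-2.2,0,0,0,0,0]]' >/dev/null; python3 f.py
python3 -m jog '[[1,0,0.3,0,0,0,0],[1,0,0.9,0,0,0,0],[1,0,1.6,0,0,0,0],[1,0,2.3,0,0,0,0],[1,0.1,3,0,0,0,0]]' >/dev/null; python3 f.py
python3 -m jog '[[1,0.3,0.5,0,0,0,0],[1,0.5,0.9,0,0,0,0],[1,0.6,1.1,0,0,0,0],[1,0.6,1.1,0,0,0,0],[1,0.6,1.1,0,0,0,0]]' >/dev/null; python3 f.py
python3 - <<'E'
from h import *
im,P,m,T=shot('wrist');np.savez('w4.npz',im=im,P=P,T=T);save(cv2.resize(im,(800,600),interpolation=cv2.INTER_CUBIC),'pics/6.png')
hsv=cv2.cvtColor(im,cv2.COLOR_RGB2HSV)
g=(hsv[...,0]>45)&(hsv[...,0]<80)&(hsv[...,1]>100)&(abs(P[...,0]-.45)<.1)&(abs(P[...,1]-.25)<.09)
q=P[g];r=q[q[:,2]>.052];print(len(q),len(r),cv2.minAreaRect(r[:,:2].astype(np.float32)),np.percentile(r[:,2],[5,50,95]))
f=q[q[:,2]<.012];print(len(f),np.median(f,0),cv2.minAreaRect(f[:,:2].astype(np.float32)))
E
```

```text
t 11.05 F [-0.76  0.43 -2.77] tau [-0.02 -0.05  0.02] p [0.4844 0.0364 0.3037] [-90.    0.1   1.6] open 0.0113 normal -1.72 along -2.29
t 11.55 F [ 0.3  -0.34 -2.72] tau [-0.03 -0.05  0.03] p [0.4294 0.0364 0.3039] [-90.    0.1   1.6] open 0.0112 normal -0.72 along -2.64
t 12.05 F [ 0.26  0.87 -2.73] tau [-0.02 -0.04  0.01] p [0.4334 0.1126 0.3034] [-90.    0.1   1.6] open 0.0111 normal -0.76 along -2.64
t 12.55 F [ 0.11  0.33 -3.07] tau [-0.07  0.   -0.07] p [0.4482 0.1386 0.3035] [-90.    0.1   1.6] open 0.0113 normal -1.02 along -2.9
7543 1359 ((0.44957807660102844, 0.2517041862010956), (0.1012609675526619, 0.12723064422607422), 15.01515007019043) [0.0541433  0.05993105 0.06136483]
5072 [0.44912446 0.25570119 0.00518685] ((0.4493439793586731, 0.2514804005622864), (0.0924869030714035, 0.11841730028390884), 14.984067916870117)
```

View pics/6.png

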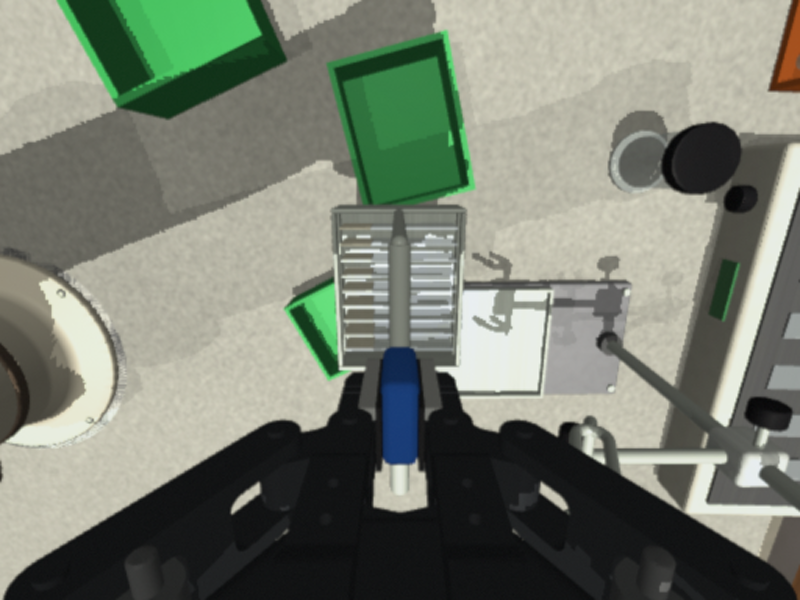

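```bash
cat > rk.py <<'E'
from h import *
def rack(P,o):
    # rack tray rim points in frame of the tool yaw, origin TCP xy
    yaw=np.radians(o['tcp_rot'][2]);c,s=np.cos(yaw),np.sin(yaw)
    q=P.reshape(-1,3)-o['ee_pos'];q=q[~np.isnan(q[:,0])]
    L=np.c_[q[:,0]*c+q[:,1]*s,-q[:,0]*s+q[:,1]*c,q[:,2]]
    L=L[(abs(L[:,0])<.06)&(L[:,1]>-.03)&(L[:,1]<.075)&(L[:,2]<-.105)&(L[:,2]>-.125)]
    print('rim z',np.percentile(L[:,2],[5,50,95]).round(4),len(L))
    ys=np.arange(-.015,.05,.005);B=[L[abs(L[:,1]-y)<.0025] for y in ys]
    for pc in (1,99):
        x=[np.percentile(b[:,0],pc) for b in B];f=np.polyfit(ys,x,1);print('side',pc,'x at tcp',f[1].round(4),'yaw err deg',-np.degrees(f[0]).round(2))
    xs=np.arange(-.035,.036,.005);y=[np.percentile(L[abs(L[:,0]-x)<.0025][:,1],99) for x in xs];f=np.polyfit(xs,y,1);print('front y',f[1].round(4),'yaw',np.degrees(f[0]).round(2))
    for a,b in ((-.044,-.036),(.036,.044)):
        t=L[(L[:,0]>a)&(L[:,0]<b)];print('z side',np.median(t[:,2]).round(4), 'y slope deg',np.degrees(np.polyfit(t[:,1],t[:,2],1)[0]).round(2))
E
python3 - <<'E'
from rk import *
rack(np.load('w4.npz')['P'],bot.get_obs())
E
```

```text
rim z [-0.1247 -0.1193 -0.1178] 960
side 1 x at tcp -0.0412 yaw err deg 0.35
side 99 x at tcp 0.042 yaw err deg 0.25
front y 0.0555 yaw 0.09
z side -0.1189 y slope deg -0.16
z side -0.1195 y slope deg -0.07
```

```bash
python3 -m jog '[[1,0,0.4,0,0,0,0.3],[1,0,1.2,0,0,0,0.9],[1,0,2.1,0,0,0,1.5],[1,0.02,3,0,0,0,2.1],[1,0.04,3.8,0,0,0,2.62]]' >/dev/null; python3 f.py
python3 -m jog '[[1,0,0.4,0,0,0,0],[1,0,0.6,0,0,0,0],[1,0,0.7,0,0,0,0],[1,0,0.7,0,0,0,0],[1,0,0.7,0,0,0,0]]' >/dev/null; python3 f.py
python3 -m jog '[[1,0,0,-0.3,0,0,0],[1,0,0,-0.9,0,0,0],[1,0,0,-1.5,0,0,0],[1,0,0,-1.9,0,0,0],[1,0,0,-2,0,0,0]]' >/dev/null; 
python3 -m jog '[[1,0,0,0,0,0,0],[1,0,0,0,0,0,0],[1,0,0,0,0,0,0]]' >/dev/null; python3 f.py
python3 - <<'E'
from rk import *
o=bot.get_obs();im,P,m,T=shot('wrist');np.savez('w5.npz',im=im,P=P,T=T);rack(P,o)
save(cv2.resize(im,(800,600),interpolation=cv2.INTER_CUBIC),'pics/7.png')
hsv=cv2.cvtColor(im,cv2.COLOR_RGB2HSV)
g=(hsv[...,0]>45)&(hsv[...,0]<80)&(hsv[...,1]>100)&(abs(P[...,0]-.45)<.08)&(abs(P[...,1]-.25)<.085)&(P[...,2]>.05)
q=P[g];c,s=np.cos(np.radians(15)),np.sin(np.radians(15));d=q[:,:2]-[.4495,.2516]
L=np.c_[d[:,0]*c+d[:,1]*s,-d[:,0]*s+d[:,1]*c];print(len(L),np.percentile(L,[1,99],axis=0).round(4))
E
```

```text
t 13.1 F [ 0.2   0.99 -4.49] tau [ 0.02 -0.07  0.02] p [0.449  0.2351 0.3037] [-90.    0.1  14.9] open 0.0115 normal -1.46 along -4.24
t 13.6 F [-0.56 -0.45 -4.48] tau [-0.03  0.03  0.04] p [0.4492 0.2508 0.3037] [-90.    0.1  14.6] open 0.0113 normal -2.16 along -3.96
t 14.4 F [-0.4  -0.73 -3.43] tau [-0.02  0.03 -0.01] p [0.4494 0.2515 0.2542] [-90.    0.   14.7] open 0.0111 normal -1.64 along -3.04
rim z [-0.1247 -0.1192 -0.1178] 972
side 1 x at tcp -0.0411 yaw err deg 0.21
side 99 x at tcp 0.0421 yaw err deg 0.28
front y 0.0551 yaw 0.07
z side -0.1189 y slope deg 0.03
z side -0.1193 y slope deg -0.29
487 [[-0.0495  0.0069]
 [ 0.0499  0.0639]]
```

View pics/7.png

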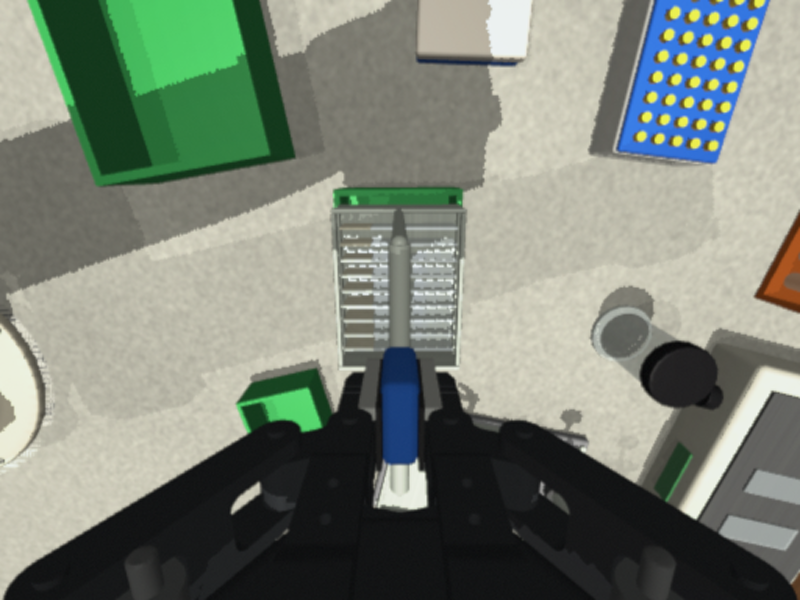

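```bash
python3 -m jog '[[1,0,0,-0.2,0,0,0],[1,0,0,-0.5,0,0,0],[1,0,0,-0.8,0,0,0],[1,0,0,-1.1,0,0,0],[1,0,0,-1.2,0,0,0]]' >/dev/null; python3 f.py
python3 -m jog '[[1,0,0,-0.1,0,0,0],[1,0,0,-0.25,0,0,0],[1,0,0,-0.4,0,0,0],[1,0,0,-0.5,0,0,0],[1,0,0,-0.6,0,0,0]]' >/dev/null; python3 f.py
```

```text
t 14.95 F [ 0.46 -0.34 -4.17] tau [-0.02  0.03 -0.  ] p [0.4488 0.2512 0.2221] [-90.    0.2  14.7] open 0.011 normal -1.11 along -4.05
t 15.45 F [-0.23  1.22 -4.15] tau [ 0.03 -0.    0.04] p [0.4492 0.2514 0.2083] [-90.    0.1  14.7] open 0.0112 normal -1.73 along -3.78
```

```bash
python3 -m jog '[[1,0,0,-0.12,0,0,0],[1,0,0,-0.24,0,0,0],[1,0,0,-0.36,0,0,0],[1,0,0,-0.48,0,0,0],[1,0,0,-0.6,0,0,0]]' >/dev/null; python3 f.py
python3 -m jog '[[1,0,0,-0.12,0,0,0],[1,0,0,-0.24,0,0,0],[1,0,0,-0.36,0,0,0],[1,0,0,-0.48,0,0,0],[1,0,0,-0.6,0,0,0]]' >/dev/null; python3 f.py
```

```text
t 15.95 F [-0.27  0.05 -4.03] tau [-0.01 -0.03 -0.04] p [0.4492 0.2514 0.1933] [-90.    0.1  14.7] open 0.0113 normal -1.73 along -3.64
t 16.45 F [ 1.17  0.29 -3.68] tau [ 0.07  0.03 -0.02] p [0.4491 0.2514 0.1783] [-90.    0.1  14.7] open 0.0111 normal -0.27 along -3.85
```

```bash
python3 -m jog '[[1,0,0,-0.1,0,0,0],[1,0,0,-0.2,0,0,0],[1,0,0,-0.3,0,0,0],[1,0,0,-0.4,0,0,0],[1,0,0,-0.5,0,0,0]]' >/dev/null; python3 f.py
python3 -m jog '[[1,0,0,-0.02,0,0,0],[1,0,0,-0.04,0,0,0],[1,0,0,-0.06,0,0,0],[1,0,0,-0.08,0,0,0],[1,0,0,-0.08,0,0,0]]' >/dev/null; python3 f.py
python3 -m jog '[[1,0,0,-0.02,0,0,0],[1,0,0,-0.04,0,0,0],[1,0,0,-0.04,0,0,0],[1,0,0,-0.04,0,0,0]]' >/dev/null; python3 f.py
```

```text
t 16.95 F [-0.4   0.13 -3.61] tau [0.04 0.   0.01] p [0.4492 0.2514 0.1658] [-90.    0.1  14.7] open 0.0112 normal -1.69 along -3.21
t 17.45 F [ 0.5  -0.39 -4.51] tau [-0.04 -0.04  0.03] p [0.4492 0.2514 0.1641] [-90.    0.1  14.7] open 0.0109 normal -1.19 along -4.38
t 17.85 F [-0.25  0.53 -3.61] tau [0.   0.01 0.03] p [0.4492 0.2514 0.163 ] [-90.    0.1  14.7] open 0.0114 normal -1.55 along -3.26
```

```bash
for i in 1 2; do python3 -m jog '[[1,0,0,-0.01,0,0,0],[1,0,0,-0.02,0,0,0],[1,0,0,-0.03,0,0,0],[1,0,0,-0.03,0,0,0]]' >/dev/null; python3 f.py; done
python3 -m jog '[[1,0,0,-0.02,0,0,0],[1,0,0,-0.02,0,0,0],[1,0,0,-0.02,0,0,0]]' >/dev/null; python3 f.py
```

```text
t 18.25 F [ 0.76 -0.04 -3.05] tau [ 0.    0.03 -0.01] p [0.4491 0.2514 0.1622] [-90.    0.1  14.7] open 0.0111 normal -0.42 along -3.11
t 18.65 F [-1.11 -0.32 -4.43] tau [-0.01 -0.02  0.01] p [0.4492 0.2514 0.1615] [-90.    0.1  14.7] open 0.0109 normal -2.66 along -3.71
t 18.95 F [-0.11 -0.31 -4.13] tau [-0.02  0.04  0.06] p [0.4491 0.2514 0.161 ] [-90.    0.1  14.7] open 0.011 normal -1.62 along -3.8
```

```bash
python3 -m jog '[[1,0,0,-0.02,0,0,0],[1,0,0,-0.02,0,0,0],[1,0,0,-0.02,0,0,0]]' >/dev/null; python3 f.py
python3 -m jog '[[1,0,0,-0.02,0,0,0],[1,0,0,-0.02,0,0,0],[1,0,0,-0.02,0,0,0]]' >/dev/null; python3 f.py
```

```text
t 19.25 F [ 0.36  0.05 -3.58] tau [ 0.02 -0.   -0.01] p [0.4492 0.2514 0.1605] [-90.    0.1  14.7] open 0.0111 normal -0.98 along -3.46
t 19.55 F [-0.21  0.47 -2.01] tau [-0.01  0.08  0.03] p [0.4492 0.2514 0.1602] [-90.    0.1  14.7] open 0.0114 normal -0.93 along -1.79
```

```bash
python3 -m jog '[[1,0,0,-0.01,0,0,0],[1,0,0,-0.02,0,0,0],[1,0,0,-0.02,0,0,0],[1,0,0,-0.02,0,0,0]]' >/dev/null; python3 f.py
```

```text
t 19.95 F [-3.15 -0.09  5.5 ] tau [-0.18  0.57 -0.05] p [0.4492 0.2515 0.1601] [-90.    0.   14.7] open 0.0113 normal -0.91 along 6.27
```

```bash
python3 -m jog '[[0.8,0,0,0,0,0,0],[0.7,0,0,0,0,0,0],[0.5,0,0,0,0,0,0],[0.4,0,0,0,0,0,0],[0.4,0,0,0,0,0,0]]'; python3 f.py
python3 -m jog '[[0.4,0,0,0.2,0,0,0],[0.4,0,0,0.8,0,0,0],[0.4,0,0,1.6,0,0,0],[0.4,0,0,2.4,0,0,0],[0.4,0,0,3.2,0,0,0]]'
python3 -m jog '[[0.4,0,0,0.4,0,0,0],[0.4,0,0,0.8,0,0,0],[0.4,0,0,0.8,0,0,0],[0.4,0,0,0.8,0,0,0],[0.4,0,0,0.8,0,0,0]]'
python3 - <<'E'
from h import *
im,P,m,T=shot('wrist');save(cv2.resize(im,(800,600),interpolation=cv2.INTER_CUBIC),'pics/8.png')
hsv=cv2.cvtColor(im,cv2.COLOR_RGB2HSV)
g=(hsv[...,0]>45)&(hsv[...,0]<80)&(hsv[...,1]>100)&(abs(P[...,0]-.45)<.08)&(abs(P[...,1]-.25)<.085)&(P[...,2]>.055)
print('dish',cv2.minAreaRect(P[g][:,:2].astype(np.float32)))
q=P.reshape(-1,3);k=(np.hypot(q[:,0]-.45,q[:,1]-.25)<.075)&(q[:,2]>.034)&(q[:,2]<.046)&~g.ravel()&(hsv[...,1].ravel()<70)
print('tray',k.sum(),cv2.minAreaRect(q[k][:,:2].astype(np.float32)),np.percentile(q[k][:,2],[5,50,95]))
b=(hsv[...,0]>105)&(hsv[...,0]<130)&(hsv[...,1]>130)&(abs(P[...,0]-.45)<.03)&(abs(P[...,1]-.25)<.03)
t=P[b];t=t[t[:,2]>np.percentile(t[:,2],90)-.004];print('grip',cv2.minAreaRect(t[:,:2].astype(np.float32)),t[:,2].max())
E
```

```text
time: 20.45
ee_pos: [0.4492, 0.2514, 0.1595]
tcp_rot: [-90.0, 0.1, 14.7]
wrist_force: [-0.2, -1.4, 0.3]
opening: 0.0513
t 20.45 F [-0.22 -1.43  0.26] tau [-0.03 -0.02 -0.  ] p [0.4492 0.2514 0.1595] [-90.    0.1  14.7] open 0.0513 normal -0.11 along 0.32
time: 20.95
ee_pos: [0.4491, 0.2514, 0.2407]
tcp_rot: [-90.0, 0.1, 14.7]
wrist_force: [0.4, 0.1, -0.6]
opening: 0.0513
time: 21.45
ee_pos: [0.449, 0.2512, 0.2586]
tcp_rot: [-90.0, 0.2, 14.7]
wrist_force: [0.2, -0.3, -0.1]
opening: 0.0511
dish ((0.4494119882583618, 0.25151291489601135), (0.10129741579294205, 0.12727230787277222), 14.955327987670898)
tray 923 ((0.4492492377758026, 0.251759797334671), (0.08413739502429962, 0.10931713879108429), 14.834562301635742) [0.03421    0.04011252 0.04210722]
grip ((0.4489929676055908, 0.25240275263786316), (0.01096789725124836, 0.028353776782751083), 14.985845565795898) 0.19287051284529538
```

View pics/8.png

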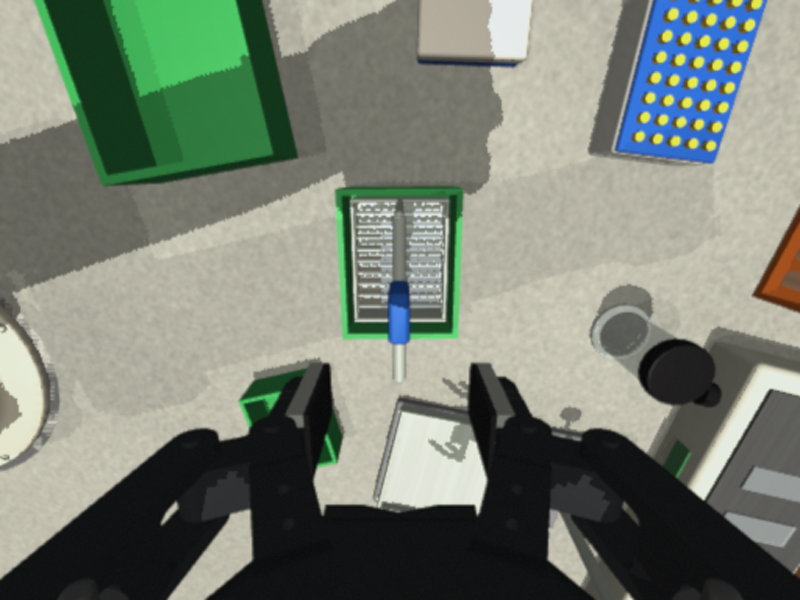

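```bash
python3 -c "
from workcell import bot
print(bot.job_done())"
```

```text
the job is handed in; nothing more can be done
None
```

The rack is standing released in the middle-sized green dish, and I handed the job in at about 21.5 s of robot time. No verdict was reported.

**Lift:** The wrist camera showed the hook leaning about 21.5° towards the robot. One of four edge fits gave −29.8° and had a poor residual, so I left it out. I pinched the blue grip at 60 N and lifted the rack 67 mm along the slot. While gripping I pressed on the seat with about 7 N. After the first small correction the force readings showed only the rack's weight, with no side load.

**Placing:** I took the rack away level, turned it 13° to match the dish and lowered it until it touched the floor. At touchdown it pressed on the dish with about 9 N, and then I let go.

**Last checks:**

| Check | Measured | Limit |
|---|---|---|
| Rack centre from dish centre | about 0.3 mm | 9 mm |
| Rack sides against dish sides | about 0.1° | 7° |
| Underside above dish underside | about 5 mm (tray rim 40 mm, grip top 193 mm above the bench) | 7.5 mm |
| Dish shift (against reading before lowering) | about 0.2 mm | 15 mm |

The gripper is about 65 mm above the grip and touches nothing. None of these checks failed. I did not re-measure the other items on the bench, but the arm went near none of them and the wrist force showed no contact.

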